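Set out the coffee niche

TASK

Set out the coffee corner on the glass shelf, with left as the robot sees it, parallel to the shelf's front edge: stand the milk pitcher in the middle of the orange trivet and the cocoa shaker directly to the left of the trivet, the grey cup directly to the left of the canister (each of these two with a gap of about 3 cm to its neighbour), and the tamper midway between the two small white pots. Set each down gently and upright, and leave the spoon and the brush lying where they are.

Things in the scene. Friction and masses are not known exactly. Their poses are not given: they have to be found in the camera images.
- pitcher_center (a point): Loose chrome milk pitcher, open at the top, 80 mm high, round body 62 mm across up to 55 mm height, narrowing to 56 mm at the rim; 0.14 to 0.28 kg. Point: on the body axis, half-way up (40 mm above its foot). The pitcher's own -x axis points to the loop handle (reaches 57 mm from the axis, 16 to 72 mm high), +x to the spout; grip it across y. z up. It stands on the smoked-glass shelf, whose flat top is 12 mm above the work surface.
- shaker_center (a point): Loose cocoa shaker: closed plain steel cylinder with a dark seam 54 mm across, 90 mm high, with a low domed lid with small dark holes; 0.11 to 0.23 kg. Point: on its axis, half-way up (45 mm above its foot). z up. It stands on the smoked-glass shelf, whose flat top is 12 mm above the work surface.
- cup_center (a point): Loose matte grey ceramic cup without handle, open at the top, 60 mm high, 54 mm across at the foot, 62 mm at the rim, wall 4 mm; 0.12 to 0.24 kg. Point: on its axis, half-way up (30 mm above its foot). z up. It stands on the smoked-glass shelf, whose flat top is 12 mm above the work surface.
- tamper_center (a point): Loose coffee tamper standing on its flat steel base (52 mm across, 22 mm high), above it a thin stem and a turned wooden handle 32 mm across from 52 to 78 mm height; top at 90 mm; 0.24 to 0.49 kg. Point: on its axis, half-way up (45 mm above its foot); the middle of the wooden handle is 20 mm above this point. z up. It stands on the smoked-glass shelf, whose flat top is 12 mm above the work surface.
- canister: Stainless canister with a hinged latch lid, fixed, 84 mm across (87 mm at the seal under the lid), 110 mm high, wire latch facing the robot. Origin: centre of its underside, on the shelf top. Its axes are those of the room: x away from the robot, y to the robot's left. The cup's place, with 30 mm of gap, is 104 mm to +y of its axis.
- trivet: Round flat orange silicone trivet, 90 mm across, 8 mm thick, fixed to the shelf. Origin: centre of its underside, on the shelf top. Axes as the room's: y to the robot's left. The shaker's place, with 30 mm of gap to the trivet's edge, is 102 mm to +y of its centre.
- pot_right: The right-hand one of two alike small white pots with wooden lids and a tiny knob, fixed, 51 mm across, 47 mm high. Origin: centre of its underside, on the shelf top. Its +y axis points to the other pot, 150 mm away (centre to centre); the pair is turned by up to 0.2 rad.
- pot_left: The left-hand one of the two small white pots, alike, fixed. Origin: centre of its underside, on the shelf top.
- spoon: Loose small steel spoon lying flat, 110 mm long, 28 mm wide, under 5 mm high, a bystander. Origin: underside, 62 mm from the handle's end; +x to the bowl.
- brush: Loose small wooden-handled cleaning brush lying flat, 115 mm long, 18 mm wide, 11 mm high, a bystander. Origin: underside, near the middle of its length; +x to the black bristles.

How it is judged:
By the outcome, as a careful person would: the job done as asked, in the order asked, and still so for the second after the job is handed in, with the robot touching nothing.
It also fails if it takes over 99 s, if anything falls off the work surface, if the arm or the gripper's body presses on something with over 40 N, if the wrist force passes 120 N, or if a joint passes its speed limit or range.

ROBOT

A 6-joint arm with a two-finger parallel gripper is mounted at the origin on the work surface. World frame = base frame: x ahead of the robot, y to its left, z up, the work surface at z = 0. Lengths are in m, angles in rad, forces in N, time in s.
With the tool pointing down it reaches from about 0.275 to 0.85 m from the base axis. Payload 5.2 kg.
Tool frame: the origin (TCP) lies on the front face of the gripper's body, between the roots of the fingers; the fingertips stand 73 mm ahead of it and the grasp point (between the pads) lies 54 mm ahead of it; z points along the fingers, y is the line along which they close (so a half turn about z gives the same grasp; the last joint's range is limited). The gripper opens to 85 mm and grips with 20 to 120 N. Pads are 22 mm wide; open, the fingers measure 114 mm over their backs; the gripper's body (76 mm by 85 mm) begins 54 mm behind the grasp point. The pads swing forward as they close: fully open they stand 13 mm farther back than shut.
Start: joints at [-1.338, 0.259, 1.535, -0, 1.348, -0.203], TCP at [0.232, -0.499, 0.304] pointing down, gripper open.
Joint ranges: [-3.14, 3.14], [-0.91, 2.08], [0.19, 2.58], [-1.22, 4.36], [0.22, 2.71], [-3.12, 3.12]. Speed limits (rad/s): [2.57, 2.57, 3.14, 3.14, 3.14, 3.14].

INTERFACE

Orientations are given as a 3x3 rotation matrix whose columns are the frame's x, y, z axes.
In Python, from workcell import get_state, vision, job gives the robot as it stands.
- The arm moves only by the tool apply_moves, never from a script. Its argument "steps" is text: rows parted by semicolons, each of 7 numbers parted by spaces: the shift along the world's x, y, z scaled (see below), then the turn, a rotation vector about the world's x, y, z scaled (see below), then the closure, from -1 (fully open) to 1 (shut), so that 0 is half open. A call has 1 to 8 rows; each row is the pose to reach, as a shift and turn from the pose commanded when the call began, turning the shorter way round; what a row does not reach only later rows make up. The controller multiplies each number of a shift by 0.8 m and each number of a turn by pi rad. A row lasts 1/12 s, in which the tool goes at most 41.7 mm and 7.16 degrees, less where a joint would pass 70% of its speed; a pose out of reach is approached as far as the arm can. A call with a number of a shift or a turn outside -1 to 1 is refused whole. A call with a gripper value outside its range is refused whole. The fingers move at their own pace and stop on an object; the grip force is fixed at half the most. Time passes only in rows, so rows that repeat a pose let the fingers close. It gives the time, the measured TCP pose, the force, the opening and the grip force at its end, in the units of the state.
- get_state(): the state, without advancing time (a new reading comes with each control period).
- vision.grab_frame(name): name is "scene" or "top" or "wrist"; returns a dict with "img" (480x640x3 uint8, red, green, blue), "intrinsics" (3x3 intrinsics, pixels), "R" (3x3) and "t" (3): a world point X has camera coordinates R X + t; the wrist camera has in their place "mount" (4x4, takes a point from camera to tool coordinates, whose origin is the TCP and whose axes are the flange's). Camera axes: x right, y down, z forward; pixel columns grow to the right and rows downward; lengths in m; the calibration is good to about 2 mm. The wrist camera is an equidistant fisheye: a pixel r from the principal point sees the ray r / f radians off the axis. A picture is of the moment at which its call begins: read the wrist's pose just before it. There is no depth.
- job.finish_job(): hands the job in; it is judged then, once.
The state is a dict: "time_s": time; "qpos": joint angles; "dq": joint speeds; "tau": joint torques, N m; "tcp_pos": TCP position; "tool_rot": TCP orientation; "force": force on the tool from outside, world axes, zero at the start; "torque": the same for the moment, N m; "opening": finger opening in m; "gripper_force": force on a finger pad.
Only numpy, scipy, OpenCV 4.12 (cv2) and the standard library are available. Lean on these libraries where they do the work, as an engineer would, in place of code of your own. Each camera call takes 0.05 s, during which the arm holds its last target. There are 200 camera calls.

## Working session

There is one attempt and no reset: what is moved stays moved. The work goes in short steps, Python scripts to look and compute and a tool call to move; the robot and the scene stay as the last step left them, time stands still between calls to the robot, and variables do not carry over. Pictures are saved under pics/ and viewed, at most 14 in all, crops included, and the job is handed in when it is done.

Besides the shell and the picture viewer there is one more tool, called after ">>>" as a command line: name --argument value ..., lists and objects as JSON in quotes. apply_moves: Moves the arm, as the interface text tells. Shifts and turns lie within -1 to 1; 1 stands for 0.8 m of shift or pi rad of turn. Its arguments: {"type":"object","properties":{"steps":{"type":"string"}},"required":["steps"]}

```bash
mkdir -p pics; ls
cat > h.py <<'E'
import numpy as np, cv2
from workcell import get_state, vision, job
def grab(n,f=None):
    s=get_state(); d=vision.grab_frame(n)
    d['s']=s
    if f: cv2.imwrite('pics/'+f,cv2.cvtColor(d['img'],cv2.COLOR_RGB2BGR))
    return d
def ray(d,u,v):
    K=np.array(d['intrinsics']); x=(u-K[0,2])/K[0,0]; y=(v-K[1,2])/K[1,1]
    if 'mount' in d:
        r=np.hypot(x,y); c=np.array([x/r*np.sin(r),y/r*np.sin(r),np.cos(r)]) if r>1e-9 else np.array([0,0,1.])
        M=np.array(d['mount']); R=np.array(d['s']['tool_rot'])
        return R@M[:3,3]+np.array(d['s']['tcp_pos']), R@M[:3,:3]@c
    R=np.array(d['R']); t=np.array(d['t'])
    return -R.T@t, R.T@np.array([x,y,1.])
def onz(d,u,v,z):
    o,r=ray(d,u,v); return o+r*(z-o[2])/r[2]
E
python3 - <<'E'
from h import *
for n in('scene','top','wrist'):
    d=grab(n,n+'0.png'); print(n,np.round(d['intrinsics'],1).tolist())
    if 'R' in d: print((-np.array(d['R']).T@d['t']).round(3), np.round(d['R'],3).tolist())
    else: print(np.round(d['mount'],3).tolist())
s=get_state();print(s)
E
```

```text
pics
scene [[460.2, 0.0, 320.2], [0.0, 460.2, 241.8], [0.0, 0.0, 1.0]]
[0.772 0.355 0.803] [[-0.818, 0.575, 0.002], [0.49, 0.699, -0.522], [-0.301, -0.426, -0.853]]
top [[503.5, 0.0, 303.8], [0.0, 503.5, 237.9], [0.0, 0.0, 1.0]]
[ 0.359 -0.015  1.017] [[-0.019, -0.999, -0.038], [-0.983, 0.026, -0.183], [0.184, 0.034, -0.982]]
wrist [[371.6, 0.0, 321.0], [0.0, 371.6, 245.2], [0.0, 0.0, 1.0]]
[[-0.001, -0.963, -0.268, 0.068], [1.0, -0.001, -0.0, -0.001], [-0.0, -0.268, 0.963, -0.07], [0.0, 0.0, 0.0, 1.0]]
{'time_s': 0.15, 'qpos': array([-1.33778807e+00,  2.59224674e-01,  1.53580239e+00,  1.14331532e-05,
        1.34799286e+00, -2.02793909e-01]), 'dq': array([ 8.66524263e-04, -3.06479653e-03, -3.89244497e-03,  3.93900995e-05,
       -3.51404361e-04, -1.14524701e-03]), 'tau': array([ 1.76547906e-03, -4.46385884e+01, -2.90819496e+01, -3.83518536e-04,
        8.16921500e-03, -1.20229245e-06]), 'tcp_pos': array([ 0.23213606, -0.49829782,  0.30325093]), 'tool_rot': array([[ 9.06532828e-01,  4.22135204e-01, -3.18716975e-04],
       [ 4.22135219e-01, -9.06531809e-01,  1.39128144e-03],
       [ 2.98381799e-04, -1.39578396e-03, -9.99998981e-01]]), 'force': array([ 0.90412659, -0.38920773,  0.04496692]), 'torque': array([ 0.00896356, -0.04171835, -0.00967688]), 'gripper_force': 0.0, 'opening': 0.0856711574343349}
```

View pics/top0.png

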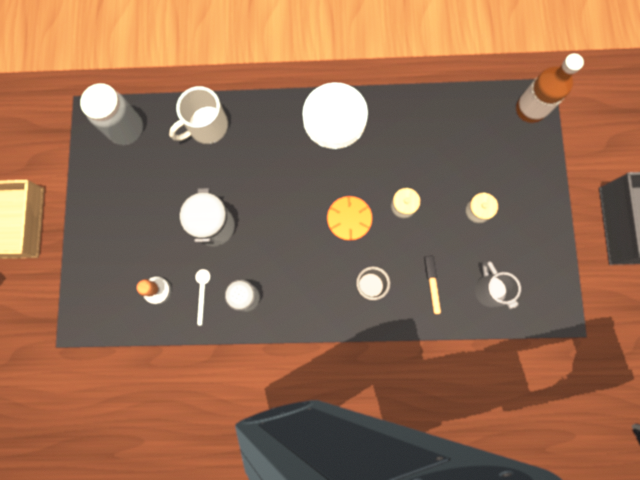

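View pics/scene0.png

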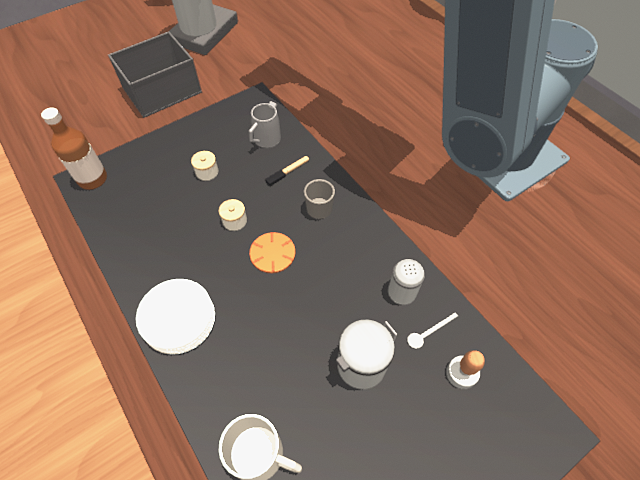

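The top view, whose left is robot +y, shows these pixel positions:

| Thing | Pixel |
|---|---|
| Pitcher | (500,288), handle up-left |
| Cup | (373,284) |
| Shaker | (241,295) |
| Tamper | (150,289) |
| Canister | (205,215) |
| Trivet | (350,218) |
| Pots | (406,202) and (483,208) |

The scene view shows the same layout.

```bash
cat >> h.py <<'E'
def blob(d,mask,box):
    x0,y0,x1,y1=box; m=np.zeros(mask.shape,np.uint8); m[y0:y1,x0:x1]=mask[y0:y1,x0:x1]
    cs,_=cv2.findContours(m,cv2.RETR_EXTERNAL,cv2.CHAIN_APPROX_NONE)
    c=max(cs,key=cv2.contourArea); e=cv2.fitEllipse(cv2.convexHull(c))
    return e[0],e[1],cv2.contourArea(c)
E
python3 - <<'E'
from h import *
for n,B in(('top',dict(trivet=(320,190,380,250,.02),potR=(465,190,502,225,.057),potL=(390,185,423,220,.057),tampH=(133,275,162,300,.077))),
         ('scene',dict(trivet=(245,228,300,277,.02),potR=(188,150,220,185,.057),potL=(216,198,250,235,.057),tampH=(455,345,490,378,.077)))):
    d=grab(n); hsv=cv2.cvtColor(d['img'],cv2.COLOR_RGB2HSV)
    m=((hsv[...,1]>70)&(hsv[...,2]>110)).astype(np.uint8)
    for k,b in B.items():
        e,ax,a=blob(d,m,b[:4]); print(n,k,np.round(e,1),np.round(ax,1),onz(d,*e,b[4]).round(3))
    m=((hsv[...,1]<60)&(hsv[...,2]>130)).astype(np.uint8)
    if n=='top': Q=dict(can=(178,188,230,242,.122),shak=(222,278,262,312,.105),tampB=(140,275,175,306,.034),plate=(300,80,372,150,.02))
    else: Q=dict(can=(335,318,398,372,.122),shak=(388,258,428,290,.1),tampB=(440,350,485,392,.034))
    for k,b in Q.items():
        e,ax,a=blob(d,m,b[:4]); print(n,k,np.round(e,1),np.round(ax,1),onz(d,*e,b[4]).round(3))
    for k,p,z in ((('cup',(373,282),.072),('pit',(503,286),.092)) if n=='top' else (('cup',(319,192),.072),('pit',(264,112),.092))): print(n,k,onz(d,*p,z).round(3))
d=grab('top'); im=cv2.cvtColor(d['img'],cv2.COLOR_RGB2BGR)
im=cv2.LUT(im,(255*(np.arange(256)/255)**.6).astype(np.uint8))
a=cv2.resize(im[255:320,330:410],None,fx=5,fy=5,interpolation=2);b=cv2.resize(im[255:320,460:540],None,fx=5,fy=5,interpolation=2)
cv2.imwrite('pics/c1.png',np.hstack([a,b]))
E
```

```text
top trivet [349.2 217.7] [46.4 47.4] [ 0.585 -0.074  0.02 ]
top potR [483.8 205.6] [27.9 29.9] [ 0.594 -0.332  0.057]
top potL [406.2 200.7] [27.9 28.9] [ 0.608 -0.184  0.057]
top tampH [146.4 287.5] [18.5 22.9] [0.448 0.317 0.077]
top can [202.  215.2] [45.3 53.6] [0.574 0.202 0.122]
top shak [240.2 295.5] [30.4 33.2] [0.427 0.134 0.105]
top tampB [155.5 290. ] [27.7 28.9] [0.447 0.314 0.034]
top plate [334.6 115.2] [66.6 67.7] [ 0.807 -0.051  0.02 ]
top cup [ 0.449 -0.11   0.072]
top pit [ 0.434 -0.342  0.092]
scene trivet [272.  252.1] [41.2 46.6] [ 0.587 -0.071  0.02 ]
scene potR [202.9 160. ] [19.8 24.9] [ 0.596 -0.329  0.057]
scene potL [231.3 209.8] [22.4 26.5] [ 0.611 -0.18   0.057]
scene tampH [472.1 362.1] [22.  26.8] [0.447 0.315 0.077]
scene can [364.8 347.1] [54.8 59. ] [0.584 0.207 0.122]
scene shak [408.7 272.7] [27.8 31.2] [0.435 0.142 0.1  ]
scene tampB [463.6 371.3] [30.8 33.9] [0.45  0.316 0.034]
scene cup [ 0.449 -0.107  0.072]
scene pit [ 0.431 -0.343  0.092]
```

View pics/c1.png

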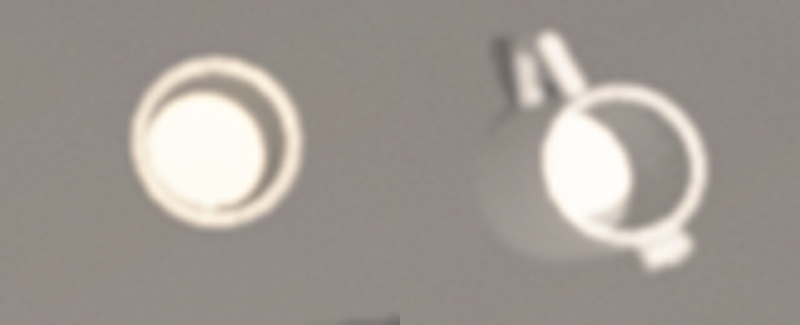

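The crop puts the cup rim centre at about (373,283.5). The pitcher rim centre is at about (505,288), with its handle pointing about 28° from +x towards +y. I'll move above the pitcher and look with the wrist camera.

>>> apply_moves --steps "0.249 0.192 -0.066 0 0 0.017 -1;0.249 0.192 -0.066 0 0 0.017 -1;0.249 0.192 -0.066 0 0 0.017 -1;0.249 0.192 -0.066 0 0 0.017 -1;0.249 0.192 -0.066 0 0 0.017 -1;0.249 0.192 -0.066 0 0 0.017 -1;0.249 0.192 -0.066 0 0 0.017 -1;0.249 0.192 -0.066 0 0 0.017 -1"

```text
time_s: 0.97
tcp_pos: [0.433, -0.3426, 0.2502]
tool_rot: [[0.881, 0.474, -0.001], [0.474, -0.881, 0.002], [0.0, -0.002, -1.0]]
force: [-0.2, -0.4, -0.3]
opening: 0.0852
gripper_force: 0.0
```

```bash
python3 -c "
from h import *
d=grab('wrist','w1.png');print(d['s']['tcp_pos'],d['s']['tool_rot'])"
```

```text
[ 0.43303557 -0.34259413  0.2502408 ] [[ 8.80514732e-01  4.74018119e-01 -7.93251013e-04]
 [ 4.74018771e-01 -8.80513120e-01  1.68812912e-03]
 [ 1.01735863e-04 -1.86243843e-03 -9.99998260e-01]]
```

View pics/w1.png

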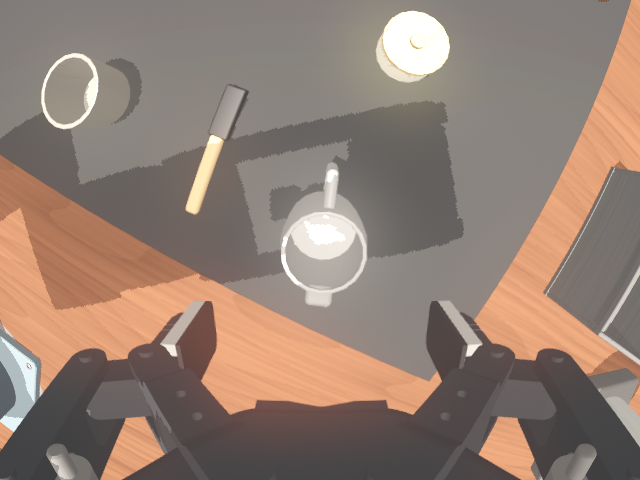

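The wrist view shows the pitcher rim centred at (324,252), with the handle end at (332,170) and the spout at (319,298). Its lip is about 5° off the tool axis, so I'll cast rays to get that exactly.

Run:
```python
from h import *
d=grab('wrist')
c=np.mean([onz(d,u,v,.092) for u,v in((281,252),(367,252),(324,211),(324,294))],0)
h=onz(d,333,168,.08); s=onz(d,319,303,.09); print('rim',c.round(4),'w',[np.linalg.norm(onz(d,281,252,.092)-onz(d,367,252,.092)).round(4)])
for q in (h-c,c-s,h-s): print(np.round(q,3),np.degrees(np.arctan2(q[1],q[0])).round(1))
print('potL',onz(d,418,42,.063),'cup',onz(d,70,91,.072))
```

```text
rim [ 0.4319 -0.345   0.092 ] w [np.float64(0.0554)]
[ 0.05   0.02  -0.012] 22.0
[0.033 0.014 0.002] 22.9
[ 0.083  0.034 -0.01 ] 22.4
potL [ 0.59067164 -0.33481332  0.063     ] cup [ 0.44810477 -0.1136428   0.072     ]
```

>>> apply_moves --steps "0 0 -0.05 0 0 -0.031 -1;0 0 -0.09 0 0 -0.031 -1;0 0 -0.14 0 0 -0.031 -1;0 0 -0.18 0 0 -0.031 -1;0 0 -0.18 0 0 -0.031 -1;0 0 -0.18 0 0 -0.031 -1"

```text
time_s: 1.57
tcp_pos: [0.4297, -0.3457, 0.1064]
tool_rot: [[0.925, 0.38, -0.002], [0.38, -0.925, 0.003], [-0.001, -0.003, -1.0]]
force: [0.5, -0.5, -0.5]
opening: 0.085
gripper_force: 0.0
```

>>> apply_moves --steps "0 0 0 0 0 0 1;0 0 0 0 0 0 1;0 0 0 0 0 0 1;0 0 0 0 0 0 1;0 0 0 0 0 0 1;0 0 0 0 0 0 1"

```text
time_s: 2.07
tcp_pos: [0.4322, -0.3467, 0.1105]
tool_rot: [[0.924, 0.382, 0.003], [0.382, -0.924, -0.005], [0.001, 0.006, -1.0]]
force: [-2.6, -1.0, 5.3]
opening: 0.0612
gripper_force: 64.7
```

>>> apply_moves --steps "0 0 0.03 0 0 0 1;0 0 0.06 0 0 0 1;0 0 0.1 0 0 0 1;0.03 0.05 0.12 0 0 0 1;0.06 0.1 0.12 0 0 0 1;0.08 0.143 0.12 0 0 0 1;0.1 0.178 0.12 0 0 0 1;0.12 0.214 0.12 0 0 0 1"

```text
time_s: 2.73
tcp_pos: [0.5287, -0.1716, 0.2057]
tool_rot: [[0.924, 0.382, 0.004], [0.382, -0.924, -0.001], [0.003, 0.003, -1.0]]
force: [-0.3, -0.8, -2.9]
opening: 0.0614
gripper_force: 66.4
```

>>> apply_moves --steps "0.02 0.035 0 0 0 0 1;0.04 0.071 0 0 0 0 1;0.06 0.1 0 0 0 0 1;0.072 0.129 0 0 0 0 1;0.072 0.129 0 0 0 0 1;0.072 0.129 0 0 0 0 1;0.072 0.129 0 0 0 0 1"

```text
time_s: 3.32
tcp_pos: [0.5851, -0.0709, 0.2044]
tool_rot: [[0.924, 0.382, 0.002], [0.382, -0.924, -0.001], [0.001, 0.002, -1.0]]
force: [-0.7, -0.8, -2.6]
opening: 0.0612
gripper_force: 66.4
```

```bash
python3 -c "
from h import *
d=grab('wrist','w2.png');print(d['s']['tcp_pos'],d['s']['opening'],d['s']['force'])"
```

```text
[ 0.58507467 -0.07090356  0.20441984] 0.0612080572874682 [-0.66637812 -0.7810464  -2.64808819]
```

View pics/w2.png

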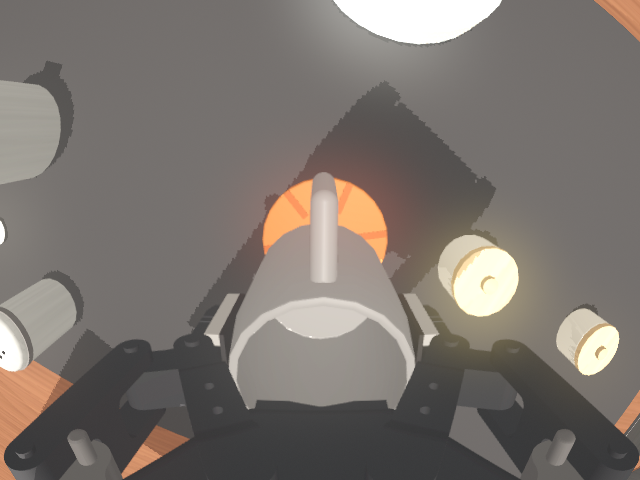

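The pitcher hangs upright in the grip. The visible trivet edge runs through (263,237), (325,178) and (387,238), which I'll use to check its centre.

Run:
```python
from h import *
d=grab('wrist'); hsv=cv2.cvtColor(d['img'],cv2.COLOR_RGB2HSV)
m=((hsv[...,0]<18)&(hsv[...,1]>90)&(hsv[...,2]>150)).astype(np.uint8); m[:170]=0;m[250:]=0;m[:,:240]=0;m[:,400:]=0
P=[]
for v in range(184,238,3):
    u=np.where(m[v])[0]
    for x in(u.min(),u.max()+1): P.append(onz(d,x,v,.02)[:2])
P=np.array(P); A=np.c_[2*P,np.ones(len(P))]; s=np.linalg.lstsq(A,(P**2).sum(1),rcond=None)[0]
print(s[:2],'r',np.sqrt(s[2]+s[:2]@s[:2]))
print('potL knob',onz(d,489,285,.063),'potR',onz(d,600,353,.063))
```

```text
[ 0.58723915 -0.07233032] r 0.044755023506686344
potL knob [ 0.61044239 -0.17920963  0.063     ] potR [ 0.59586136 -0.32252209  0.063     ]
```

>>> apply_moves --steps "0.002 -0.002 -0.03 0 0 0 1;0.002 -0.002 -0.06 0 0 0 1;0.002 -0.002 -0.08 0 0 0 1;0.002 -0.002 -0.094 0 0 0 1;0.002 -0.002 -0.1 0 0 0 1;0.002 -0.002 -0.104 0 0 0 1;0.002 -0.002 -0.106 0 0 0 1;0.002 -0.002 -0.106 0 0 0 1"

```text
time_s: 4.08
tcp_pos: [0.5871, -0.0726, 0.119]
tool_rot: [[0.924, 0.382, 0.001], [0.382, -0.924, -0.0], [0.001, 0.001, -1.0]]
force: [-0.1, -0.5, -2.8]
opening: 0.0615
gripper_force: 66.4
```

>>> apply_moves --steps "0 0 -0.001 0 0 0 1;0 0 -0.001 0 0 0 1;0 0 -0.002 0 0 0 1;0 0 -0.002 0 0 0 1"

```text
time_s: 4.42
tcp_pos: [0.5873, -0.0724, 0.1185]
tool_rot: [[0.924, 0.382, 0.002], [0.382, -0.924, -0.001], [0.002, 0.002, -1.0]]
force: [-2.0, -0.4, 6.4]
opening: 0.0612
gripper_force: 67.1
```

>>> apply_moves --steps "0 0 0 0 0 0 -0.3;0 0 0 0 0 0 -1;0 0 0 0 0 0 -1;0 0 0 0 0 0 -1;0 0 0 0 0 0 -1;0 0 0.03 0 0 0 -1;0 0 0.07 0 0 0 -1;0 0 0.12 0 0 0 -1"

```text
time_s: 5.08
tcp_pos: [0.5851, -0.0717, 0.2111]
tool_rot: [[0.924, 0.382, -0.006], [0.382, -0.924, 0.002], [-0.005, -0.004, -1.0]]
force: [1.2, -0.5, -0.1]
opening: 0.0855
gripper_force: 0.0
```

>>> apply_moves --steps "0 0 0.045 0 0 0 -1;-0.05 0.06 0.045 0 0 0.076 -1;-0.09 0.1 0.045 0 0 0.115 -1;-0.12 0.15 0.045 0 0 0.154 -1;-0.15 0.2 0.045 0 0 0.193 -1;-0.18 0.24 0.045 0 0 0.232 -1;-0.197 0.263 0.045 0 0 0.271 -1;-0.197 0.263 0.045 0 0 0.31 -1"

```text
time_s: 5.75
tcp_pos: [0.425, 0.1415, 0.2485]
tool_rot: [[0.291, 0.957, -0.003], [0.957, -0.291, 0.002], [0.001, -0.003, -1.0]]
force: [-0.1, 0.7, -1.1]
opening: 0.0853
gripper_force: 0.0
```

>>> apply_moves --steps "0.005 0 0 0 0 0.039 -1;0.005 0 0 0 0 0.078 -1;0.005 0 0 0 0 0.094 -1;0.005 0 0 0 0 0.094 -1"

```text
time_s: 6.08
tcp_pos: [0.4329, 0.1385, 0.2487]
tool_rot: [[0.006, 1.0, 0.0], [1.0, -0.006, -0.0], [-0.0, 0.0, -1.0]]
force: [-0.6, -0.5, 0.5]
opening: 0.0849
gripper_force: 0.0
```

```bash
python3 -c "
from h import *
d=grab('wrist','w3.png');grab('top','t3.png');print(d['s']['tcp_pos'],d['s']['tool_rot'])"
```

```text
[0.43285399 0.13847888 0.24874938] [[ 6.26096834e-03  9.99980389e-01  1.48034288e-04]
 [ 9.99980400e-01 -6.26096754e-03 -5.85875668e-06]
 [-4.93180391e-06  1.48068068e-04 -9.99999989e-01]]
```

View pics/w3.png

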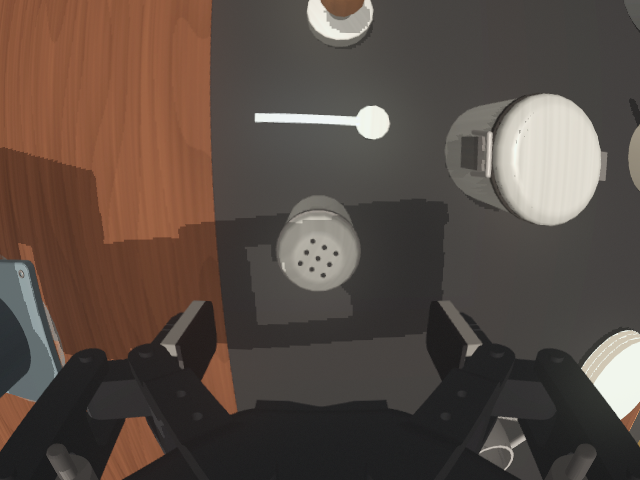

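The shaker lid is centred at (318.5,250), with the canister lid around (547,160), the tamper at the top and the spoon clear to the left. I'll compute the positions.

Run:
```python
from h import *
d=grab('wrist')
f=lambda P,z:np.array([onz(d,*p,z) for p in P])
for z in(.09,.097):
    q=f(((277,250),(360,250),(318,209),(318,291)),z); print('shaker',q.mean(0).round(4),np.linalg.norm(q[0]-q[1]).round(4))
for z in (.112,.12):
    q=f(((493,160),(602,160),(547,94),(547,225)),z); print('can',((q[0]+q[1])/2).round(4),((q[2]+q[3])/2).round(4),np.linalg.norm(q[0]-q[1]),np.linalg.norm(q[2]-q[3]))
print('spoon ends',f(((255,118),(388,122)),.014).round(3).tolist())
```

```text
shaker [0.4311 0.1401 0.09  ] 0.0534
shaker [0.4312 0.1421 0.097 ] 0.0517
can [0.5802 0.2045 0.112 ] [0.5772 0.2038 0.112 ] 0.089738300532044 0.0840864823481635
can [0.5745 0.2046 0.12  ] [0.5716 0.2039 0.12  ] 0.086261405585531 0.08082856612049903
spoon ends [[0.38, 0.231, 0.014], [0.488, 0.226, 0.014]]
```

>>> apply_moves --steps "-0.002 0.002 -0.05 0 0 0 -1;-0.002 0.002 -0.09 0 0 0 -1;-0.002 0.002 -0.13 0 0 0 -1;-0.002 0.002 -0.168 0 0 0 -1;-0.002 0.002 -0.168 0 0 0 -1;-0.002 0.002 -0.168 0 0 0 -1"

```text
time_s: 6.73
tcp_pos: [0.4305, 0.1396, 0.1134]
tool_rot: [[0.01, 1.0, -0.004], [1.0, -0.01, -0.0], [-0.0, -0.004, -1.0]]
force: [0.6, -0.4, 0.1]
opening: 0.0854
gripper_force: 0.0
```

>>> apply_moves --steps "0 0 0 0 0 0 1;0 0 0 0 0 0 1;0 0 0 0 0 0 1;0 0 0 0 0 0 1;0 0 0 0 0 0 1;0 0 0 0 0 0 1;0 0 0 0 0 0 1"

```text
time_s: 7.32
tcp_pos: [0.4326, 0.1399, 0.1165]
tool_rot: [[0.009, 1.0, 0.004], [1.0, -0.009, 0.0], [0.0, 0.004, -1.0]]
force: [-0.9, -0.4, 6.4]
opening: 0.0528
gripper_force: 61.9
```

>>> apply_moves --steps "0 0 0.03 0 0 0 1;0 0 0.06 0 0 0 1;0.035 -0.025 0.07 0 0 0 1;0.07 -0.05 0.07 0 0 0 1;0.11 -0.08 0.07 0 0 0 1;0.15 -0.108 0.07 0 0 0 1;0.192 -0.138 0.07 0 0 0 1;0.192 -0.138 0.07 0 0 0 1"

```text
time_s: 7.98
tcp_pos: [0.5917, 0.0244, 0.1722]
tool_rot: [[0.012, 1.0, 0.009], [1.0, -0.012, -0.003], [-0.003, 0.009, -1.0]]
force: [1.8, -0.2, -1.9]
opening: 0.0531
gripper_force: 64.2
```

>>> apply_moves --steps "0 0 0 0 0 0 1;0 0 0 0 0 0 1;0 0 -0.03 0 0 0 1;0 0 -0.05 0 0 0 1;0 0 -0.06 0 0 0 1;0 0 -0.066 0 0 0 1;0 0 -0.066 0 0 0 1"

```text
time_s: 8.57
tcp_pos: [0.5842, 0.0302, 0.1175]
tool_rot: [[0.008, 1.0, -0.001], [1.0, -0.008, 0.0], [0.0, -0.001, -1.0]]
force: [-0.1, -0.1, -1.8]
opening: 0.0526
gripper_force: 64.4
```

>>> apply_moves --steps "0.003 -0.001 0 0 0 0 1;0.003 -0.001 -0.001 0 0 0 1;0.003 -0.001 -0.002 0 0 0 1;0.003 -0.001 -0.002 0 0 0 1;0.003 -0.001 -0.002 0 0 0 1"

```text
time_s: 8.98
tcp_pos: [0.5879, 0.0285, 0.1165]
tool_rot: [[0.009, 1.0, 0.001], [1.0, -0.009, -0.0], [-0.0, 0.001, -1.0]]
force: [0.3, 0.5, -0.1]
opening: 0.0532
gripper_force: 64.3
```

>>> apply_moves --steps "0 0 -0.0005 0 0 0 -0.2;0 0 0 0 0 0 -1;0 0 0 0 0 0 -1;0 0 0 0 0 0 -1;0 0 0 0 0 0 -1;0 0 0.03 0 0 0 -1;0 0 0.07 0 0 0 -1;0 0 0.12 0 0 0 -1"

```text
time_s: 9.65
tcp_pos: [0.5858, 0.0288, 0.2104]
tool_rot: [[0.009, 1.0, -0.006], [1.0, -0.009, 0.001], [0.001, -0.006, -1.0]]
force: [0.5, -0.0, 0.2]
opening: 0.0852
gripper_force: 0.0
```

>>> apply_moves --steps "0 0 0.045 0 0 0 -1;-0.04 -0.04 0.045 0 0 0 -1;-0.07 -0.07 0.045 0 0 0 -1;-0.105 -0.104 0.045 0 0 0 -1;-0.14 -0.14 0.045 0 0 0 -1;-0.175 -0.173 0.045 0 0 0 -1;-0.175 -0.173 0.045 0 0 0 -1;-0.175 -0.173 0.045 0 0 0 -1"

```text
time_s: 10.32
tcp_pos: [0.4462, -0.1111, 0.2481]
tool_rot: [[0.013, 1.0, 0.0], [1.0, -0.013, -0.0], [-0.0, 0.0, -1.0]]
force: [0.4, -0.4, 0.2]
opening: 0.0856
gripper_force: 0.0
```

```bash
python3 -c "
from h import *
d=grab('wrist','w4.png');print(d['s']['tcp_pos'])"
```

```text
[ 0.44624679 -0.11111536  0.24812253]
```

View pics/w4.png

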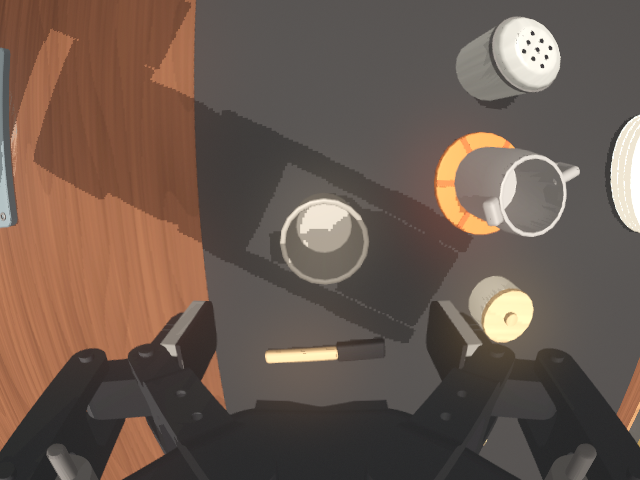

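The pitcher stands on the trivet and the shaker to its left. The cup rim spans columns 281–368 and rows 199–283, and the brush is at (325,353).

Run:
```python
from h import *
d=grab('wrist')
f=lambda P,z:np.array([onz(d,*p,z) for p in P])
q=f(((281,241),(368.5,241),(324.5,199),(324.5,283.5)),.072); print('cup',q.mean(0).round(4),np.linalg.norm(q[0]-q[1]).round(4))
print('brush',f(((265,356),(385,348)),.018).round(3).tolist())
print('pitcher rim',f(((500,196),(565,196),(533,157),(533,236)),.1).mean(0).round(4))
```

```text
cup [ 0.4498 -0.1073  0.072 ] 0.0602
brush [[0.393, -0.234, 0.018], [0.506, -0.226, 0.018]]
pitcher rim [ 0.589  -0.0701  0.1   ]
```

>>> apply_moves --steps "0.0035 0.004 -0.05 0 0 0 -1;0.0035 0.004 -0.1 0 0 0 -1;0.0035 0.004 -0.14 0 0 0 -1;0.0035 0.004 -0.17 0 0 0 -1;0.0035 0.004 -0.184 0 0 0 -1;0.0035 0.004 -0.184 0 0 0 -1;0.0035 0.004 -0.184 0 0 0 -1"

```text
time_s: 11.0
tcp_pos: [0.4507, -0.1056, 0.1001]
tool_rot: [[0.007, 1.0, -0.001], [1.0, -0.007, 0.001], [0.001, -0.001, -1.0]]
force: [0.0, 0.7, -0.3]
opening: 0.0852
gripper_force: 0.0
```

>>> apply_moves --steps "0 0 0 0 0 0 1;0 0 0 0 0 0 1;0 0 0 0 0 0 1;0 0 0 0 0 0 1;0 0 0 0 0 0 1;0 0 0 0 0 0 1;0 0 0 0 0 0 1"

```text
time_s: 11.58
tcp_pos: [0.4509, -0.1067, 0.1021]
tool_rot: [[0.009, 1.0, 0.003], [1.0, -0.009, -0.001], [-0.001, 0.003, -1.0]]
force: [-1.6, 1.2, 6.7]
opening: 0.0589
gripper_force: 63.2
```

>>> apply_moves --steps "0 0 0.03 0 0 0 1;0 0 0.07 0 0 0 1;0 0 0.12 0 0 0 1;0 0 0.165 0 0 0 1;0 0.04 0.18 0 0 0 1;0 0.08 0.18 0 0 0 1;0.02 0.13 0.18 0 0 0 1;0.04 0.18 0.18 0 0 0 1"

```text
time_s: 12.25
tcp_pos: [0.4809, 0.0358, 0.246]
tool_rot: [[0.011, 1.0, 0.002], [1.0, -0.011, -0.001], [-0.0, 0.002, -1.0]]
force: [1.2, -0.9, -3.2]
opening: 0.059
gripper_force: 65.7
```

>>> apply_moves --steps "0.02 0.05 0 0 0 0 1;0.04 0.1 0 0 0 0 1;0.055 0.145 0 0 0 0 1;0.07 0.19 0 0 0 0 1;0.085 0.24 0 0 0 0 1;0.1 0.29 0 0 0 0 1;0.119 0.339 0 0 0 0 1;0.119 0.339 0 0 0 0 1"

```text
time_s: 12.92
tcp_pos: [0.5774, 0.3127, 0.2442]
tool_rot: [[0.004, 1.0, 0.002], [1.0, -0.004, 0.004], [0.004, 0.002, -1.0]]
force: [-0.5, -1.3, -1.9]
opening: 0.0586
gripper_force: 65.9
```

>>> apply_moves --steps "0 0 0 0 0 0 1;0 0 0 0 0 0 1;0 0 0 0 0 0 1"

```text
time_s: 13.17
tcp_pos: [0.576, 0.3048, 0.2448]
tool_rot: [[0.01, 1.0, -0.001], [1.0, -0.01, -0.001], [-0.001, -0.001, -1.0]]
force: [-0.5, 0.3, -1.4]
opening: 0.0589
gripper_force: 65.9
```

```bash
python3 -c "
from h import *
d=grab('wrist','w5.png');print(d['s']['tcp_pos'])"
```

```text
[0.57596198 0.30478456 0.24476696]
```

View pics/w5.png

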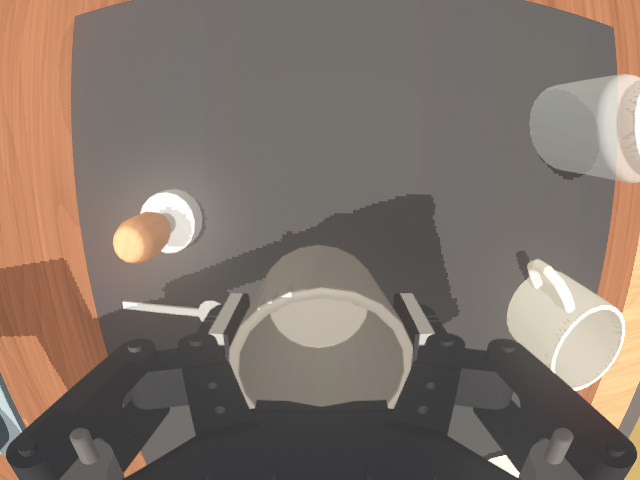

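The cup is held upright with free shelf beneath it, but the canister is out of sight. I'll refine its centre from the clean first frames.

Run:
```python
import cv2,numpy as np
a=cv2.imread('pics/top0.png')[180:250,170:250];b=cv2.imread('pics/scene0.png')[315:395,325:405];c=cv2.imread('pics/w3.png')[85:235,435:615]
f=lambda i,w,h:cv2.resize(i,(w,h),interpolation=2)
cv2.imwrite('pics/c2.png',np.hstack([f(a,400,350),f(b,350,350)]))
```

```text
(no output)
```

View pics/c2.png

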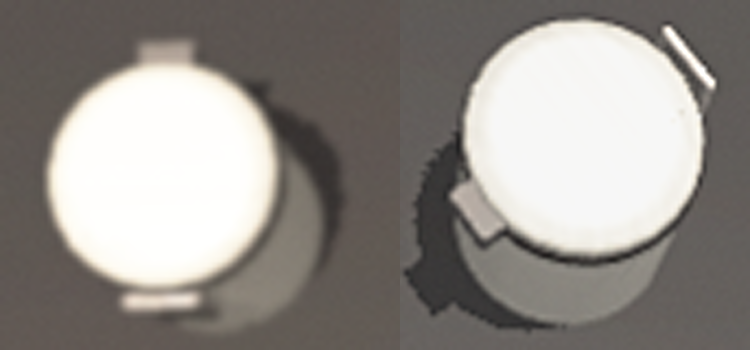

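The lid centre is at (202.4,215.2) in the top view and (366.8,346.1) in the scene view, so I'll triangulate.

Run:
```python
from h import *
t=grab('top');s=grab('scene')
for z in(.112,.117,.122): print(z,onz(t,202.4,215.2,z)[:2].round(4),onz(s,366.8,346.1,z)[:2].round(4), 'diam',np.linalg.norm(onz(t,179.4,215,z)-onz(t,225.4,215,z)).round(4))
print('trivet/pots same-camera: see earlier')
```

```text
0.112 [0.5768 0.2041] [0.578  0.2056] diam 0.0864
0.117 [0.5756 0.2029] [0.5794 0.2067] diam 0.0859
0.122 [0.5744 0.2017] [0.5808 0.2078] diam 0.0854
trivet/pots same-camera: see earlier
```

>>> apply_moves --steps "0.002 0.006 -0.04 0 0 0 1;0.002 0.006 -0.08 0 0 0 1;0.002 0.006 -0.12 0 0 0 1;0.002 0.006 -0.15 0 0 0 1;0.002 0.006 -0.165 0 0 0 1;0.002 0.006 -0.174 0 0 0 1;0.002 0.006 -0.176 0 0 0 1;0.002 0.006 -0.176 0 0 0 1"

```text
time_s: 13.98
tcp_pos: [0.5787, 0.3107, 0.1049]
tool_rot: [[0.009, 1.0, 0.002], [1.0, -0.009, 0.001], [0.001, 0.002, -1.0]]
force: [-0.7, 0.2, -2.1]
opening: 0.0587
gripper_force: 65.9
```

>>> apply_moves --steps "-0.001 -0.001 -0.001 0 0 0 1;-0.001 -0.001 -0.002 0 0 0 1;-0.001 -0.001 -0.003 0 0 0 1;-0.001 -0.001 -0.003 0 0 0 1;-0.001 -0.001 -0.003 0 0 0 1"

```text
time_s: 14.4
tcp_pos: [0.5775, 0.3102, 0.1023]
tool_rot: [[0.009, 1.0, 0.001], [1.0, -0.009, 0.0], [0.0, 0.001, -1.0]]
force: [-0.5, 0.4, 0.0]
opening: 0.0586
gripper_force: 65.9
```

>>> apply_moves --steps "0 0 -0.0005 0 0 0 -0.2;0 0 0 0 0 0 -1;0 0 0 0 0 0 -1;0 0 0 0 0 0 -1;0 0 0 0 0 0 -1;0 0 0.03 0 0 0 -1;0 0 0.07 0 0 0 -1;0 0 0.12 0 0 0 -1"

```text
time_s: 15.07
tcp_pos: [0.5757, 0.3094, 0.1956]
tool_rot: [[0.009, 1.0, -0.006], [1.0, -0.009, -0.002], [-0.002, -0.006, -1.0]]
force: [1.0, -0.5, -0.3]
opening: 0.0853
gripper_force: 0.0
```

>>> apply_moves --steps "0 0 0.04 0 0 0 -1;-0.04 0 0.07 0 0 0 -1;-0.08 0.006 0.08 0 0 0 -1;-0.12 0.006 0.08 0 0 0 -1;-0.161 0.006 0.08 0 0 0 -1;-0.161 0.006 0.08 0 0 0 -1;-0.161 0.006 0.08 0 0 0 -1"

```text
time_s: 15.65
tcp_pos: [0.4468, 0.315, 0.262]
tool_rot: [[0.007, 1.0, 0.0], [1.0, -0.007, 0.0], [0.0, 0.0, -1.0]]
force: [1.5, 0.3, -0.4]
opening: 0.0853
gripper_force: 0.0
```

```bash
python3 -c "
from h import *
d=grab('wrist','w6.png');print(d['s']['tcp_pos'])"
```

```text
[0.44680665 0.31497641 0.26197167]
```

View pics/w6.png

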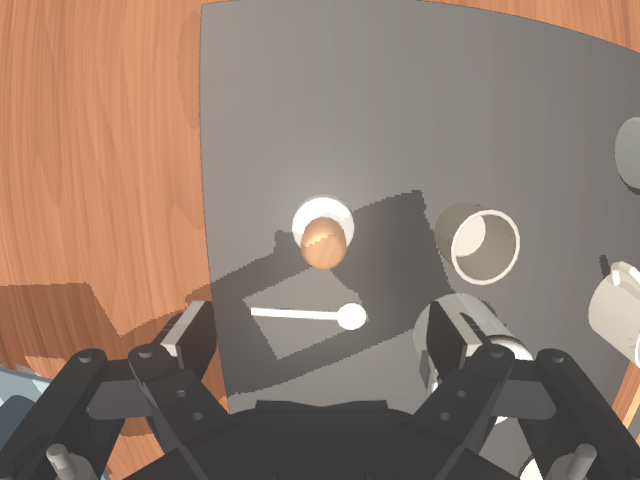

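The tamper's handle is at (324,244) and its base at (323,226). The cup is upright at (485,246), to the left of the canister, and the spoon is undisturbed.

Run:
```python
from h import *
d=grab('wrist')
print('handle',onz(d,324,243,.08).round(4),'base',onz(d,323,226,.034).round(4),'cup rim',onz(d,485.5,246,.072).round(4))
p=np.array([.6095,-.1810]);q=np.array([.5955,-.3305]);print('mid',(p+q)/2,np.linalg.norm(p-q),np.degrees(np.arctan2(*(p-q))))
```

```text
handle [0.4506 0.3156 0.08  ] base [0.4502 0.3176 0.034 ] cup rim [0.5764 0.3101 0.072 ]
mid [ 0.6025  -0.25575] 0.1501540875234504 5.349888886689831
```

>>> apply_moves --steps "0.004 0.002 -0.05 0 0 0 -1;0.004 0.002 -0.09 0 0 0 -1;0.004 0.002 -0.13 0 0 0 -1;0.004 0.002 -0.164 0 0 0 -1;0.004 0.002 -0.164 0 0 0 -1;0.004 0.002 -0.164 0 0 0 -1"

```text
time_s: 16.25
tcp_pos: [0.452, 0.3159, 0.1289]
tool_rot: [[0.01, 1.0, -0.003], [1.0, -0.01, -0.002], [-0.002, -0.003, -1.0]]
force: [-0.3, 0.7, 1.1]
opening: 0.0856
gripper_force: 0.0
```

>>> apply_moves --steps "0 0 0 0 0 0 1;0 0 0 0 0 0 1;0 0 0 0 0 0 1;0 0 0 0 0 0 1;0 0 0 0 0 0 1;0 0 0 0 0 0 1;0 0 0 0 0 0 1;0 0 0 0 0 0 1"

```text
time_s: 16.92
tcp_pos: [0.4516, 0.3167, 0.1316]
tool_rot: [[0.008, 1.0, 0.001], [1.0, -0.008, 0.001], [0.001, 0.001, -1.0]]
force: [-2.8, -0.2, 5.9]
opening: 0.0304
gripper_force: 59.0
```

>>> apply_moves --steps "0 0 0.03 0 0 0 1;0 0 0.07 0 0 0 1;0 0 0.12 0 0 0 1;0 -0.02 0.165 0 0 0 1;0 -0.06 0.17 0 0 0 1;0 -0.1 0.17 0 0 0 1;0 -0.15 0.17 0 0 0 1;0 -0.2 0.17 0 0 0 1"

```text
time_s: 17.58
tcp_pos: [0.4507, 0.1553, 0.2663]
tool_rot: [[0.007, 1.0, 0.0], [1.0, -0.007, -0.0], [-0.0, 0.0, -1.0]]
force: [1.3, -1.3, -4.9]
opening: 0.0305
gripper_force: 61.5
```

>>> apply_moves --steps "0.02 -0.05 0 0 0 0 1;0.04 -0.1 0 0 0 0 1;0.06 -0.15 0 0 0 0 1;0.08 -0.2 0 0 0 0 1;0.1 -0.25 0 0 0 0 1;0.12 -0.3 0 0 0 0 1;0.14 -0.35 0 0 0 0 1;0.155 -0.39 0 0 0 0 1"

```text
time_s: 18.25
tcp_pos: [0.5747, -0.1552, 0.2658]
tool_rot: [[0.009, 1.0, -0.001], [1.0, -0.009, 0.001], [0.0, -0.001, -1.0]]
force: [0.6, 0.3, -5.6]
opening: 0.0305
gripper_force: 61.5
```

>>> apply_moves --steps "0.01 -0.04 0 0 0 0 1;0.02 -0.08 0 0 0 0 1;0.034 -0.126 0 0 0 0 1;0.034 -0.126 0 0 0 0 1;0.034 -0.126 0 0 0 0 1;0.034 -0.126 0 0 0 0 1;0.034 -0.126 0 0 0 0 1"

```text
time_s: 18.83
tcp_pos: [0.6015, -0.2529, 0.2658]
tool_rot: [[0.008, 1.0, -0.001], [1.0, -0.008, 0.001], [0.001, -0.001, -1.0]]
force: [-0.1, 1.0, -4.4]
opening: 0.0307
gripper_force: 60.8
```

```bash
python3 -c "
from h import *
d=grab('wrist','w7.png');print(d['s']['tcp_pos'])"
```

```text
[ 0.60145311 -0.25287242  0.26583218]
```

View pics/w7.png

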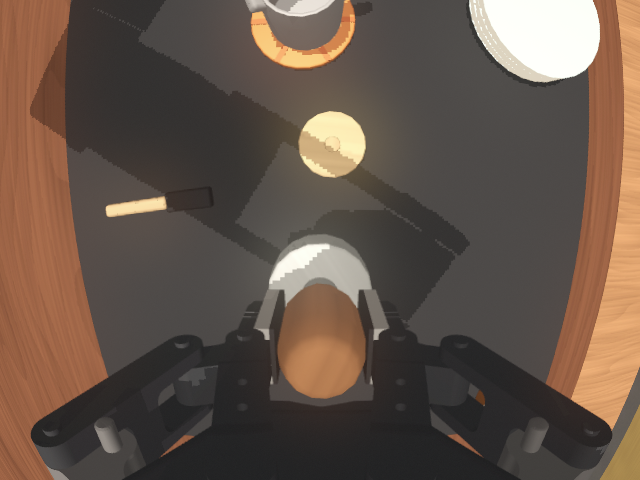

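The tamper hangs straight, and the left pot's lid is centred at (332,144). One check of that centre, then I'll lower.

```bash
python3 -c "
from h import *
d=grab('wrist');print([onz(d,332.5,144,z).round(4) for z in(.055,.06)], onz(d,320,287,.2658-.1196+.022-.002).round(4))"
```

```text
[array([ 0.6105, -0.1832,  0.055 ]), array([ 0.6103, -0.1832,  0.06  ])] [ 0.601  -0.2521  0.1662]
```

>>> apply_moves --steps "0.002 -0.004 -0.04 0 0 0 1;0.002 -0.004 -0.08 0 0 0 1;0.002 -0.004 -0.115 0 0 0 1;0.002 -0.004 -0.14 0 0 0 1;0.002 -0.004 -0.155 0 0 0 1;0.002 -0.004 -0.162 0 0 0 1;0.002 -0.004 -0.164 0 0 0 1;0.002 -0.004 -0.164 0 0 0 1"

```text
time_s: 19.6
tcp_pos: [0.6041, -0.2573, 0.1361]
tool_rot: [[0.008, 1.0, 0.001], [1.0, -0.008, -0.001], [-0.001, 0.001, -1.0]]
force: [-1.2, -0.7, -4.1]
opening: 0.0303
gripper_force: 60.8
```

>>> apply_moves --steps "-0.001 0 -0.002 0 0 0 1;-0.001 0 -0.003 0 0 0 1;-0.001 0 -0.004 0 0 0 1;-0.001 0 -0.005 0 0 0 1;-0.001 0 -0.005 0 0 0 1;-0.001 0 -0.005 0 0 0 1"

```text
time_s: 20.1
tcp_pos: [0.603, -0.2577, 0.1318]
tool_rot: [[0.009, 1.0, 0.001], [1.0, -0.009, -0.001], [-0.001, 0.001, -1.0]]
force: [0.2, -2.1, -2.0]
opening: 0.03
gripper_force: 61.0
```

>>> apply_moves --steps "0 0.001 0 0 0 0 1;0 0.001 -0.0005 0 0 0 1;0 0.001 -0.001 0 0 0 1;0 0.001 -0.001 0 0 0 1"

```text
time_s: 20.43
tcp_pos: [0.603, -0.2574, 0.1317]
tool_rot: [[0.009, 1.0, 0.001], [1.0, -0.009, -0.002], [-0.002, 0.001, -1.0]]
force: [-3.0, -1.9, 6.6]
opening: 0.0304
gripper_force: 62.0
```

Contact is made, so I'll release, lift, and retreat to check everything.

>>> apply_moves --steps "0 0 0 0 0 0 0.3;0 0 0 0 0 0 -0.5;0 0 0 0 0 0 -1;0 0 0 0 0 0 -1;0 0 0 0 0 0 -1;0 0 0.03 0 0 0 -1;0 0 0.07 0 0 0 -1;0 0 0.12 0 0 0 -1"

```text
time_s: 21.1
tcp_pos: [0.6014, -0.2556, 0.2242]
tool_rot: [[0.009, 1.0, -0.005], [1.0, -0.009, 0.004], [0.004, -0.005, -1.0]]
force: [0.9, -0.7, -0.8]
opening: 0.0853
gripper_force: 0.0
```

>>> apply_moves --steps "0 0 0.05 0 0 0 -1;-0.02 0 0.1 0 0 0 -1;-0.06 -0.02 0.1 0 0 0 -1;-0.11 -0.04 0.1 0 0 0 -1;-0.16 -0.06 0.1 0 0 0 -1;-0.21 -0.08 0.1 0 0 0 -1;-0.26 -0.1 0.1 0 0 0 -1;-0.3 -0.12 0.1 0 0 0 -1"

```text
time_s: 21.77
tcp_pos: [0.3609, -0.3522, 0.3063]
tool_rot: [[0.008, 1.0, 0.0], [1.0, -0.008, 0.0], [0.0, 0.0, -1.0]]
force: [0.2, -0.8, -0.2]
opening: 0.0852
gripper_force: 0.0
```

>>> apply_moves --steps "-0.02 -0.04 0 0 0 0 -1;-0.04 -0.08 0 0 0 0 -1;-0.05 -0.1 0 0 0 0 -1;-0.05 -0.1 0 0 0 0 -1;-0.05 -0.1 0 0 0 0 -1"

```text
time_s: 22.18
tcp_pos: [0.3221, -0.4331, 0.3059]
tool_rot: [[0.011, 1.0, 0.0], [1.0, -0.011, 0.001], [0.001, 0.0, -1.0]]
force: [0.4, 0.0, 0.0]
opening: 0.0856
gripper_force: 0.0
```

```bash
python3 -c "
from h import *
d=grab('top','t9.png');print(get_state()['tcp_pos'])
print([onz(d,*p,.02)[:2].round(3) for p in((349.2,217.7),)])"
```

```text
[ 0.32266089 -0.43217795  0.3059455 ]
[array([ 0.585, -0.073])]
```

View pics/t9.png

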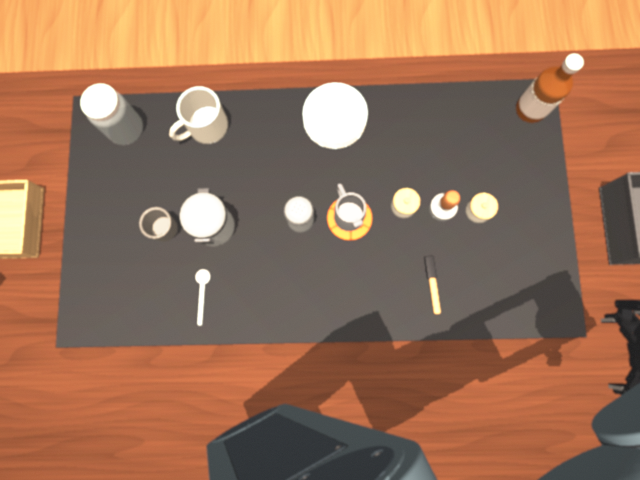

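The final view shows the pitcher on the trivet (350,215), the shaker to its left (299,213), the cup left of the canister (158,223), and the tamper between the pots (445,206). The spoon and brush haven't moved, and the arm is clear of everything.

```bash
python3 -c "
from h import *
print(job.finish_job())"
```

```text
the job is handed in; nothing more can be done
None
```

The job is handed in at about 22 s of robot time: pitcher, shaker, cup and tamper are all set down upright in the order asked, within a few millimetres of their places by my camera measurements, and the spoon and brush lie where they were.

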